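# Clamp a spool axle in the V-block jig

## Task

Take the spool axle (the rod that is both thick and long) from the wooden rack, lay it in the two V-blocks of the jig and slide it gently up against the end stop. Then swing the hinged strap over and press its knob down until the strap's rubber foot bears firmly on the axle and stays so, without forcing it. Leave the other rods and the things on the bench alone.

Things in the scene. Friction and masses are not known exactly. Their poses are not given: they have to be found in the camera images.
- axle_center (a point): Centre of the spool axle: plain aluminium rod, 22 mm diameter, 170 mm long, 135 to 225 g, axis along x, both ends alike. It starts level in one of the rack's three notches, centre 51 mm above the table; between the rack's combs (68 mm apart) it is free, with an 8 mm board on the table below, so it can be gripped at its middle from above.
- jig: Fixed aluminium jig; origin in the table plane midway between its V-blocks; x along the groove to the end stop, y to the strap's hinge, z up. Base plate 12 mm thick, x -98 to 117, y +-65 mm. Two 90-degree V-blocks, 36 mm long, at x = -52 and 52 mm: groove bottom 34 mm, rims 53 mm above the table, y +-26 mm; between them (x +-34 mm) only the plate lies below: fingers fit round the rod.
- home (a point): Where the axle's centre must be when it lies in both V-blocks with its end on the end stop: at (0, 0, 50 mm) in the jig; x along the groove towards the end stop.
- stop: End stop, a fixed upright steel plate 12 mm thick, 44 mm wide, 62 mm high at the +x end of the jig's groove. Origin: bottom middle of its face that the axle's end must touch; that face is 85 mm from point home along the jig's x.
- strap (a joint): Angle (rad) of the hinged steel clamp strap, 22 mm wide, 8 mm thick: 0 = level across the groove, grows as it opens (1.57 = upright). Starts open at 1.7 to 2.0, leaning away from the groove; can go down to -0.35. The hinge is stiff (0.5 N m of friction, about 5 N at the knob) and the strap stays where it is left.
- strap_mid (a point): Point in the strap's middle plane, 45 mm from the hinge. Below it a sprung rubber foot, 18 mm across, hangs on a screw spindle set differently every time: underside 12 to 24 mm below this point, not measured. So the foot meets the axle at a strap angle between -0.15 and 0.15 that must be felt. Spring: 4 mm, 3 N/mm; fully compressed (firm) it takes about 10 N at the knob, then rises steeply.
- hinge (a point): Middle of the strap's hinge, at (52, 45, 79) mm in the jig; the hinge axis runs along the jig's x.
- knob (a point): Centre of the black barrel knob (cylinder along the hinge axis, 28 mm long, 20 mm diameter) across the strap's free end, 115 mm from the hinge. Its place in the jig at strap angle a: x = 52 mm, y = 45 - 115 cos a, z = 79 + 115 sin a mm. It can be pinched from above by its end faces (along the jig's x), and pivots between the fingers as they follow the arc.
- thin_rod_center (a point): Centre of a bystander in the rack: aluminium rod of 14 mm diameter, 170 mm long (axis x). Leave it in its notch.
- short_rod_center (a point): Centre of a bystander in the rack: aluminium rod of 22 mm diameter, 120 mm long (axis x). Leave it in its notch.
- rack: Fixed plywood rod rack, 110 x 206 mm; origin under its middle; two combs at x = +-40 mm, 12 mm thick, with V notches at y = -70, 0 and 70 mm. Rods lie along its x.
- driver: Bystander: screwdriver lying on the bench between rack and jig.
- small_spool: Bystander: small filament spool, 100 mm across, 45 mm high, beyond the work area.
- glue: Bystander: white bottle, 48 mm across, 120 mm high, beyond the work area.
- screw_bin: Bystander: grey open bin, 90 x 120 x 45 mm, beyond the work area.
- cup: Bystander: white cup, 72 mm across, 90 mm high, at the left.
- block: Bystander: wooden block, 90 x 60 x 40 mm, at the right.
Things that resemble listed ones, but are neither listed nor needed, are in the scene too. What is shaped like the part that bears axle_center but green or purple is not meant.

How it is judged:
On the way, in this order (a step that is already met when the one before it is completed fails the run):
1. the axle lies in both V-blocks with its end against the end stop, the strap not yet swung over (z of axle_center in the frame of home below 0.002 m and y of axle_center in the frame of home between -0.002 and 0.002 m and angle between the x axis of axle_center and the x axis of home, either way round below 0.03 rad and x of axle_center in the frame of home above -0.0025 m and value of joint strap above 1 rad), for 0.2 s.
2. the strap's foot bears firmly on the axle (contact force between strap and axle above 5 N and value of joint strap below 0.4 rad), for 0.2 s.
At the end, for the whole second after the job is handed in: The axle rests in both V-blocks (centre within 2 mm sideways and 2 mm above the seat, parallel within 0.03 rad), its end within 2.5 mm of the end stop, and the strap lies over it with its foot pressing on it by more than 5 N, everything released and still (all of step 2 and z of axle_center in the frame of home between -0.0025 and 0.002 m and y of axle_center in the frame of home between -0.002 and 0.002 m and angle between the x axis of axle_center and the x axis of home, either way round below 0.03 rad and x of axle_center in the frame of home above -0.0025 m and linear speed of axle below 0.02 m/s); the robot touches nothing.
It fails at once if the axle is rammed against the end stop (over 50 N) (contact force between axle and stop above 50 N).
It fails at once if the strap is forced onto the axle (over 90 N) (contact force between strap and axle above 90 N).
It fails at once if the axle is dropped onto the bench (height (world z) of axle_center below 0.03 m).
It fails at once if another rod is disturbed (distance of any of thin_rod_center, short_rod_center from where it was at the start of the episode above 0.025 m).
It fails at once if a bystander on the bench is disturbed (distance of any of driver, small_spool, glue, screw_bin, cup, block from where it was at the start of the episode above 0.03 m).
It also fails if it takes over 72 s, if anything falls off the work surface, if the arm or the gripper's body presses on something with over 40 N, if the wrist force passes 120 N, or if a joint passes its speed limit or range.

## Robot

A 7-joint arm with a two-finger parallel gripper is mounted at the origin on the work surface. World frame = base frame: x ahead of the robot, y to its left, z up, the work surface at z = 0. Lengths are in m, angles in rad, forces in N, time in s.
With the tool pointing down it reaches from about 0.425 to 0.925 m from the base axis. Payload 6.8 kg.
Tool frame: the origin (TCP) lies between the finger pads; the fingertips stand 14 mm ahead of it and the grasp point (between the pads) lies 5 mm behind it; z points along the fingers, y is the direction in which the jaws open and shut (so a half turn about z gives the same grasp; the last joint's range is limited). The gripper opens to 85 mm and grips with 20 to 120 N. Pads are 22 mm wide; open, the fingers measure 114 mm over their backs; the gripper's body (76 mm by 85 mm) begins 54 mm behind the grasp point. The pads swing forward as they close: fully open they stand 13 mm farther back than shut.
Start: joints at [0.995, 0.477, 0.022, 1.555, -0.011, 1.109, -0.083], TCP at [0.304, -0.602, 0.245] pointing down, gripper open.
Joint ranges: [-2.96, 2.96], [-0.34, 2.1], [-1.41, 1.46], [0.24, 2.44], [-1.37, 4.51], [0.17, 1.92], [-2.96, 2.96]. Speed limits (rad/s): [2.39, 2.39, 3.14, 3.14, 3.14, 3.14, 3.14].

## Interface

Orientations are given as a unit quaternion [w, x, y, z].
In Python, from station import bot gives the robot as it stands.
- The arm moves only by the shell command python3 -m crank 'ROWS' [FORCE]. ROWS is JSON, a list of rows, each a list of 3 entries, a list of its own where there are three numbers: the shift along the tool's x, y, z in m, then the turn, a rotation vector about the tool's x, y, z in degrees, then the finger opening in m, from 0 to 0.0854. A call has 1 to 10 rows; each row shifts and turns the commanded pose from where the row before left it, along the tool's axes as they then stand; what a row does not reach is not made up. A row lasts 1/8 s, in which the tool goes at most 62.5 mm and 10.7 degrees, less where a joint would pass 70% of its speed; a pose out of reach is approached as far as the arm can. A call is refused whole if a number of a shift passes 0.0625 or a number of a turn 10.7, either way. A call with a gripper value outside its range is refused whole. The fingers move at their own pace and stop on an object; FORCE is the grip in N (left out, the last holds). Time passes only in rows, so rows that do not move let the fingers close. It gives the time, the measured TCP pose, the force and the opening at its end, in the units of the state.
- bot.get_obs(): the state, without advancing time (a new reading comes with each control period).
- bot.read_camera(name): name is "scene" or "top" or "wrist"; returns (picture, depth): 480x640x3 uint8, red, green, blue; 480x640 float32, m along the optical axis (not along the pixel's ray), 0 where there is no reading.
- bot.calibration(name): a dict with "fx", "fy", "cx", "cy" (pixels), "extrinsics" (4x4, takes a point from camera to world coordinates). Camera axes: x right, y down, z forward; pixel columns grow to the right and rows downward; lengths in m; the calibration is good to about 2 mm. The wrist camera is an equidistant fisheye: a pixel r from the principal point sees the ray r / f radians off the axis. A picture is of the moment at which its call begins: read the wrist's pose just before it. calibration takes no time and is no camera call; for the wrist camera it gives the pose at the moment of the call.
- bot.hand_in(): hands the job in, once; it reports no verdict.
The state is a dict: "t": time; "q": joint angles; "joint_vel": joint speeds; "joint_torque": joint torques, N m; "eef_pos": TCP position; "tool_rot": TCP orientation; "contact_force": force on the tool from outside, world axes, zero at the start; "torque": the same for the moment, N m; "gripper_width": opening from 0.0 (shut) to 1.0 (fully open).
Only numpy, scipy, OpenCV 4.12 (cv2) and the standard library are available. Lean on these libraries where they do the work, as an engineer would, in place of code of your own. Each camera call takes 0.05 s, during which the arm holds its last target.

## Working session

There is one attempt and no reset: what is moved stays moved. The work goes in short steps, Python scripts to look and compute and a shell command to move; the robot and the scene stay as the last step left them, time stands still between calls to the robot, and variables do not carry over. Pictures are saved under pics/ and viewed, and the job is handed in when it is done.

```bash
ls; mkdir -p pics; python3 - <<'E'
from station import bot
import cv2,numpy as np
o=bot.get_obs();print({k:np.round(v,3).tolist() for k,v in o.items()})
for n in ["scene","top"]:
    p,d=bot.read_camera(n);cv2.imwrite(f"pics/{n}0.png",p[:,:,::-1]);np.save(f"pics/{n}0.npy",d)
    c=bot.calibration(n);print(n,{k:np.round(v,4).tolist() for k,v in c.items()})
E
```

```text
pics
{'t': 0.0, 'q': [0.995, 0.478, 0.022, 1.556, -0.012, 1.109, -0.083], 'joint_vel': [-0.0, 0.001, 0.001, -0.0, 0.001, 0.001, 0.001], 'joint_torque': [-0.0, -59.645, 1.608, -28.12, 0.013, 0.009, -0.0], 'eef_pos': [0.304, -0.602, 0.244], 'tool_rot': [-0.001, 0.973, 0.232, -0.0], 'contact_force': [0.475, 0.614, -0.212], 'torque': [-0.005, -0.008, -0.025], 'gripper_width': 0.998}
scene {'fx': 450.0454, 'fy': 450.0454, 'cx': 320.6902, 'cy': 240.1505, 'extrinsics': [[-0.0559, 0.5882, -0.8068, 1.6735], [0.9984, 0.0381, -0.0415, 0.0562], [0.0063, -0.8078, -0.5894, 0.9072], [0.0, 0.0, 0.0, 1.0]]}
top {'fx': 474.6859, 'fy': 474.6859, 'cx': 319.7572, 'cy': 237.9175, 'extrinsics': [[0.0063, -0.9861, 0.1661, 0.372], [-0.9997, -0.0104, -0.0241, 0.0093], [0.0255, -0.1659, -0.9858, 1.2278], [0.0, 0.0, 0.0, 1.0]]}
```

View pics/scene0.png

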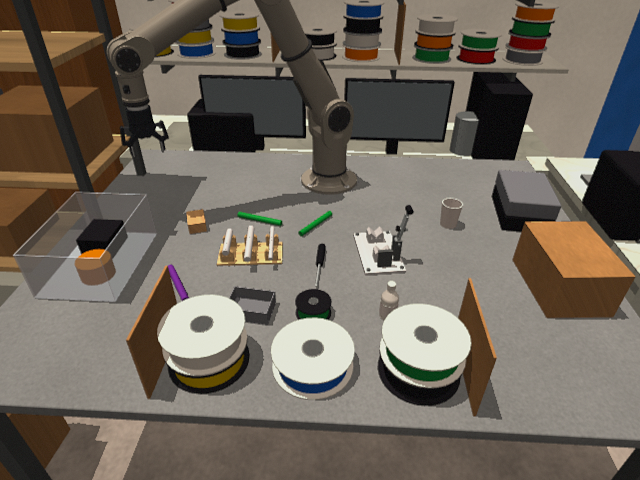

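View pics/top0.png

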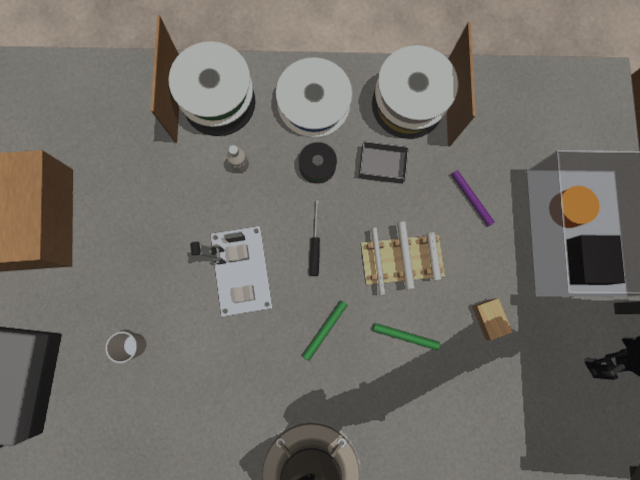

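Scene and top pictures: the rack holds three rods, seen in top at about (378,261), (406,256) and (435,256). The jig is at (240,270), with its stop at (235,238) and the strap knob near (196,248). The green rods at (325,330) and (407,336) and the purple one at (472,198) are decoys. I'll enlarge the rack and the jig.

```bash
python3 - <<'E'
import cv2,numpy as np
p=cv2.imread("pics/top0.png")
a=cv2.resize(p[215:305,350:455],None,fx=7,fy=6.5,interpolation=cv2.INTER_CUBIC);cv2.imwrite("pics/rack.png",cv2.resize(p[215:305,350:455],None,fx=6,fy=6,interpolation=cv2.INTER_CUBIC))
cv2.imwrite("pics/jig.png",cv2.resize(p[220:325,180:285],None,fx=5.7,fy=5.7,interpolation=cv2.INTER_CUBIC))
E
```

```text
(no output)
```

View pics/rack.png

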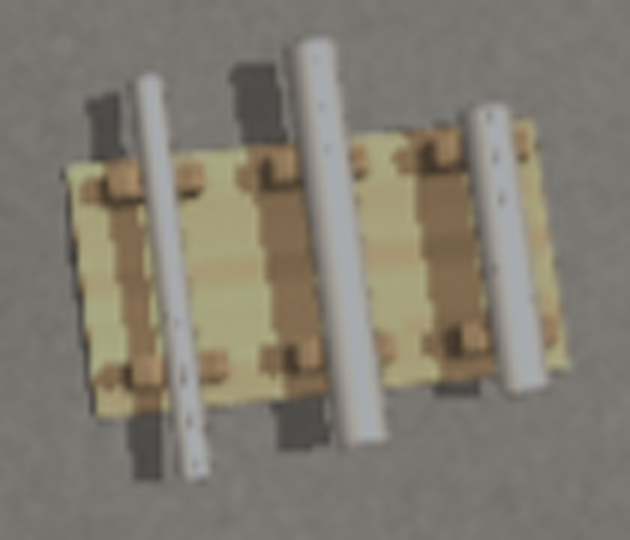

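View pics/jig.png

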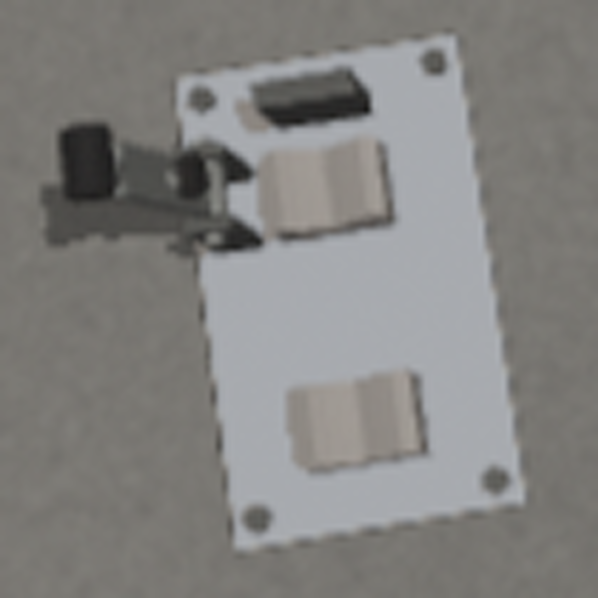

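```bash
cat > h.py <<'E'
from station import bot
import numpy as np, cv2
from scipy.spatial.transform import Rotation as R
def ray(n,uv,c=None):
    c=c or bot.calibration(n); E=np.array(c["extrinsics"])
    x=(uv[0]-c["cx"])/c["fx"]; y=(uv[1]-c["cy"])/c["fy"]
    if n=="wrist":
        r=np.hypot(x,y); d=np.array([np.sin(r)*x/max(r,1e-9),np.sin(r)*y/max(r,1e-9),np.cos(r)])
    else: d=np.array([x,y,1.])
    return E[:3,3],E[:3,:3]@d
def atz(n,uv,z,c=None):
    o,d=ray(n,uv,c); return o+d*(z-o[2])/d[2]
def rigid(local,world):
    l=np.array(local)[:,:2];w=np.array(world)[:,:2];lc=l.mean(0);wc=w.mean(0)
    A=l-lc;B=w-wc; th=np.arctan2((A[:,0]*B[:,1]-A[:,1]*B[:,0]).sum(),(A*B).sum())
    c,s=np.cos(th),np.sin(th);M=np.array([[c,-s],[s,c]]);t=wc-M@lc
    return th,t,w-(l@M.T+t)
def tcp():
    o=bot.get_obs();q=o["tool_rot"];return np.array(o["eef_pos"]),R.from_quat([q[1],q[2],q[3],q[0]]),o
def delta(target,yaw=None):
    "tool-frame shift to target pos; yaw= desired world direction of tool y (mod pi)"
    p,r,o=tcp(); s=r.inv().apply(np.array(target)-p)
    yd=r.apply([0,1,0]); out=[np.round(s,4).tolist()]
    if yaw is not None:
        # desired: z down, y along yaw
        best=None
        for k in (0,np.pi):
            y=np.array([np.cos(yaw+k),np.sin(yaw+k),0]);z=np.array([0,0,-1.]);x=np.cross(y,z)
            rv=(r.inv()*R.from_matrix(np.c_[x,y,z])).as_rotvec(degrees=True)
            if best is None or np.linalg.norm(rv)<np.linalg.norm(best): best=rv
        out.append(np.round(best,2).tolist())
    return out
E
python3 - <<'E'
from h import *
f=lambda p,o,s:(o[0]+p[0]/s-.0,o[1]+p[1]/s)
e=[atz("top",f(p,(350,215),6),.051) for p in [(317,42),(363,438)]]
print("axle",e,np.linalg.norm(e[0]-e[1]),(e[0]+e[1])/2,np.arctan2(*(e[0]-e[1])[1::-1]))
e=[atz("top",f(p,(350,215),6),.045) for p in [(148,78),(196,476)]];print("thin",np.linalg.norm(e[0]-e[1]),sum(e)/2)
e=[atz("top",f(p,(350,215),6),.051) for p in [(490,106),(525,388)]];print("short",np.linalg.norm(e[0]-e[1]),sum(e)/2)
w=[atz("top",f(p,(180,220),5.7),.012) for p in [(178,75),(456,35),(525,500),(237,549)]]
print(rigid([(.117,.065),(.117,-.065),(-.098,-.065),(-.098,.065)],w))
k=f((85,160),(180,220),5.7);d=np.load("pics/top0.npy");print("knob",k,d[int(k[1]),int(k[0])])
D=d[int(k[1]),int(k[0])];o,r=ray("top",k);print(o+r*D)
k=(406,256);print(ray("top",k)[0]+ray("top",k)[1]*d[k[1],k[0]])
E
```

```text
axle [array([ 0.61350519, -0.23031708,  0.051     ]), array([ 0.4465508 , -0.24561973,  0.051     ])] 0.16765422222928478 [ 0.53002799 -0.2379684   0.051     ] 0.09140225586717508
thin 0.16858880341753674 [ 0.51451503 -0.16806541  0.045     ]
short 0.11944966581478098 [ 0.52727853 -0.30848129  0.051     ]
(np.float64(0.1673349259744958), array([0.48149764, 0.17843706]), array([[ 0.0003151 , -0.00148264],
       [-0.00144157,  0.00139778],
       [ 0.00086397,  0.00098955],
       [ 0.0002625 , -0.00090469]]))
knob (194.91228070175438, 248.0701754385965) 1.0320828
[0.51995132 0.25555936 0.19976776]
[ 0.52551721 -0.23471365  0.05866194]
```

```bash
python3 - <<'E'
from h import *
print(delta([.53,-.238,.245],.0914-np.pi/2))
E
```

```text
[[0.3658, -0.223, -0.0003], [-0.09, 0.03, 21.57]]
```

```bash
python3 -m crank '[[[0.0457,-0.0279,0],[0,0,0],0.085],[[0.0457,-0.0279,0],[0,0,0],0.085],[[0.0457,-0.0279,0],[0,0,0],0.085],[[0.0457,-0.0279,0],[0,0,0],0.085],[[0.0457,-0.0279,0],[0,0,0],0.085],[[0.0457,-0.0279,0],[0,0,0],0.085],[[0.0457,-0.0279,0],[0,0,0],0.085],[[0.0457,-0.0279,0],[0,0,0],0.085],[[0,0,0],[0,0,10.7],0.085],[[0,0,0],[0,0,10.7],0.085]]'; python3 - <<'E'
from h import *
p,r,o=tcp();print(p,r.as_rotvec(),delta([.53,-.238,.245],.0914-np.pi/2))
c=bot.calibration("wrist");print(c)
p,d=bot.read_camera("wrist");cv2.imwrite("pics/w1.png",p[:,:,::-1]);np.save("pics/w1.npy",d)
import json;json.dump({k:np.array(v).tolist() for k,v in c.items()},open("pics/w1.json","w"))
E
```

```text
t: 1.35
eef_pos: [0.5302, -0.2374, 0.2448]
tool_rot: [-0.0, 0.999, 0.045, -0.0]
contact_force: [0.7, 0.6, -0.4]
gripper_width: 0.998
[ 0.53017111 -0.23739093  0.24479525] [-3.13792161e+00 -1.41301926e-01  1.42320901e-03] [[-0.0002, 0.0006, -0.0002], [-0.03, 0.05, -0.08]]
{'fx': 371.64829954431775, 'fy': 371.64829954431775, 'cx': 319.910193515809, 'cy': 243.0904044274393, 'extrinsics': array([[ 0.08929044, -0.94124318, -0.32571227,  0.61479603],
       [-0.99600478, -0.08480865, -0.02796377, -0.23103447],
       [-0.00130251,  0.32690788, -0.94505531,  0.37309398],
       [ 0.        ,  0.        ,  0.        ,  1.        ]])}
```

View pics/w1.png

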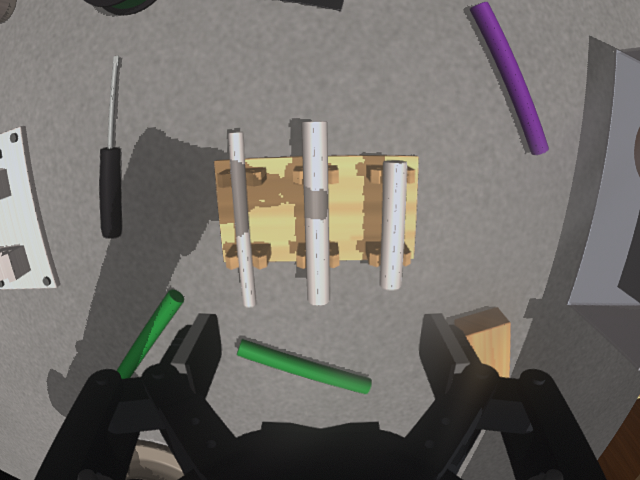

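The wrist view shows the three rods. The middle one, from (315,122) to (318,304), is both thick and long, so it is the axle; the thin rod is at (241,218) and the short rod at (394,225). Measuring the middle one.

```bash
python3 - <<'E'
from h import *
import json;c=json.load(open("pics/w1.json"))
p=cv2.imread("pics/w1.png");cv2.imwrite("pics/w1c.png",cv2.resize(p[110:315,210:430],None,fx=2.9,fy=2.9,interpolation=cv2.INTER_CUBIC))
for a,b in [((315.5,123),(318,304))]:
    e=[atz("wrist",x,.051,c) for x in (a,b)];print(e,np.linalg.norm(e[0]-e[1]),sum(e)/2,np.arctan2(*(e[0]-e[1])[1::-1]))
E
```

```text
[array([ 0.61125147, -0.22715956,  0.051     ]), array([ 0.44061182, -0.24434623,  0.051     ])] 0.17150298521882856 [ 0.52593164 -0.23575289  0.051     ] 0.10038056873555379
```

View pics/w1c.png

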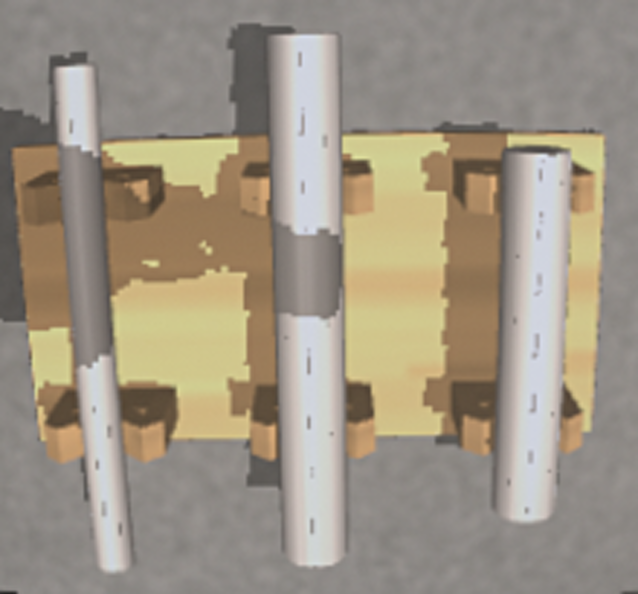

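```bash
python3 - <<'E'
from h import *
print(delta([.5275,-.2365,.046],.096-np.pi/2))
E
```

```text
[[-0.0022, -0.0015, 0.1988], [-0.02, 0.05, -0.81]]
```

```bash
python3 -m crank '[[[-0.002,-0.001,0.04],[0,0,0],0.045],[[0,0,0.05],[0,0,0],0.045],[[0,0,0.05],[0,0,0],0.045],[[0,0,0.04],[0,0,0],0.045],[[0,0,0.0185],[0,0,0],0.045],[[0,0,0],[0,0,0],0.045]]'; python3 - <<'E'
from h import *
p,d=bot.read_camera("wrist");cv2.imwrite("pics/w2.png",p[:,:,::-1])
E
```

```text
t: 2.15
eef_pos: [0.5274, -0.2375, 0.046]
tool_rot: [-0.0, 0.999, 0.048, -0.001]
contact_force: [0.7, -0.0, 0.8]
gripper_width: 0.525
```

View pics/w2.png

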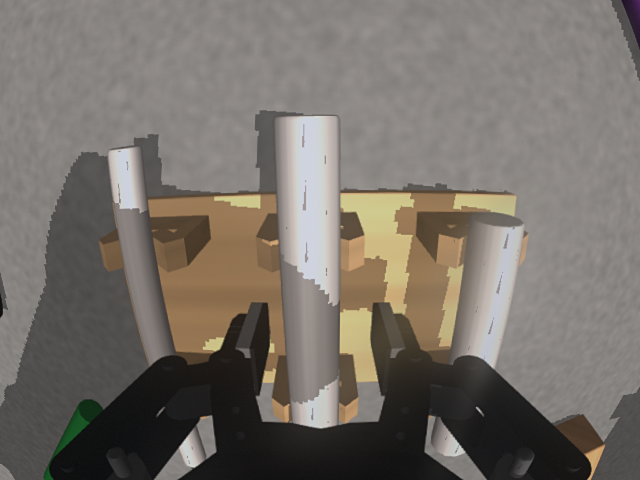

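The fingers at (255,350) and (385,350) straddle the axle between the combs, clear of the neighbouring rods. Next I'll close and lift.

```bash
python3 -m crank '[[[0,0,0],[0,0,0],0.01],[[0,0,0],[0,0,0],0.01],[[0,0,0],[0,0,0],0.01],[[0,0,0],[0,0,0],0.01]]' 50; python3 -m crank '[[[0,0,-0.01],[0,0,0],0.01],[[0,0,-0.02],[0,0,0],0.01],[[0,0,-0.04],[0,0,0],0.01],[[0,0,-0.04],[0,0,0],0.01]]'; python3 - <<'E'
from h import *
p,d=bot.read_camera("wrist");cv2.imwrite("pics/w3.png",p[:,:,::-1])
print(delta([.4815,.1784,.16],.1673-np.pi/2),bot.get_obs()["q"])
E
```

```text
t: 2.7
eef_pos: [0.529, -0.2342, 0.0488]
tool_rot: [-0.001, 0.999, 0.049, 0.001]
contact_force: [-2.4, 9.4, 8.3]
gripper_width: 0.236
t: 3.2
eef_pos: [0.528, -0.2383, 0.1591]
tool_rot: [0.0, 0.999, 0.047, 0.001]
contact_force: [0.4, -0.0, -1.7]
gripper_width: 0.238
[[-0.0103, -0.4207, 0.0028], [0.28, -0.49, -4.24]] [ 0.37173175  0.41194271 -0.07063887  1.861416    0.03839009  0.85964951
 -1.19530952]
```

View pics/w3.png

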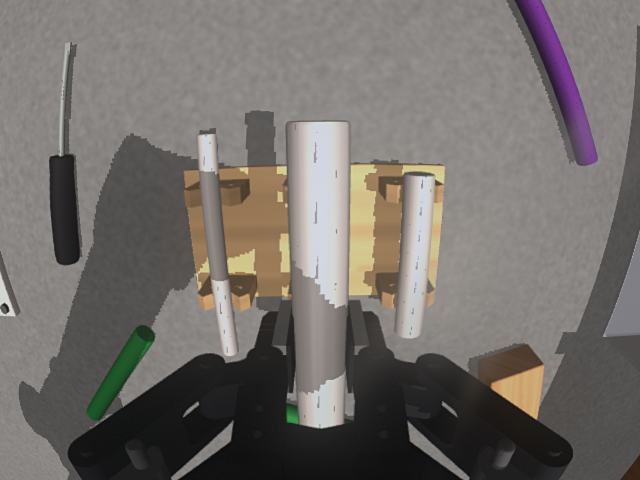

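```bash
python3 -m crank '[[[0,-0.03,-0.02],[0,0,0],0.01],[[-0.005,-0.045,-0.02],[0,0,0],0.01],[[-0.005,-0.05,-0.01],[0,0,0],0.01],[[-0.005,-0.05,0],[0,0,-4],0.01],[[-0.005,-0.04,0],[0,0,0],0.01],[[-0.005,-0.03,0],[0,0,0],0.01],[[0,0,0],[0,0,0],0.01]]'; python3 - <<'E'
from h import *
c=bot.calibration("wrist")
import json;json.dump({k:np.array(v).tolist() for k,v in c.items()},open("pics/w4.json","w"))
p,d=bot.read_camera("wrist");cv2.imwrite("pics/w4.png",p[:,:,::-1])
E
```

```text
t: 4.12
eef_pos: [0.475, 0.0046, 0.2079]
tool_rot: [-0.0, 0.996, 0.084, 0.001]
contact_force: [0.5, -1.9, -2.0]
gripper_width: 0.233
```

View pics/w4.png

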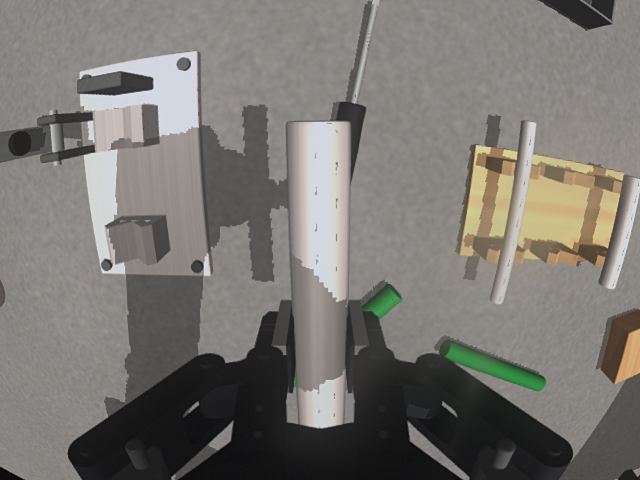

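The held axle runs from (318,122) to (320,425). The jig is at left, with plate corners near (80,73), (199,52), (212,275) and (102,273), and the other rods are undisturbed. Enlarging the jig.

```bash
python3 - <<'E'
import cv2
p=cv2.imread("pics/w4.png");cv2.imwrite("pics/w4c.png",cv2.resize(p[40:290,0:230],None,fx=2.4,fy=2.4,interpolation=cv2.INTER_CUBIC))
E
```

```text
(no output)
```

View pics/w4c.png

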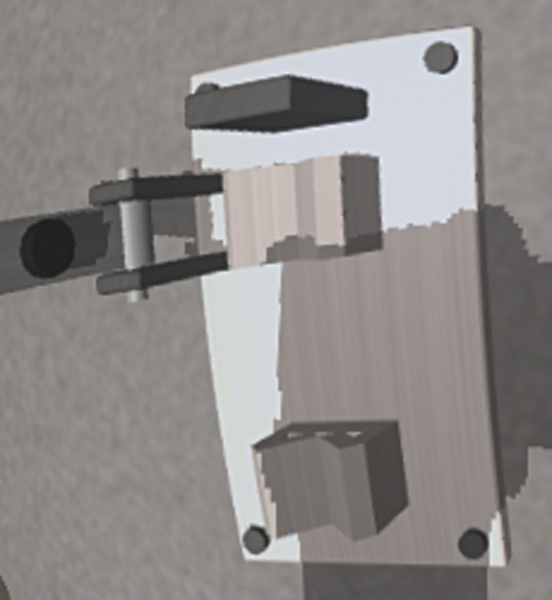

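```bash
python3 - <<'E'
from h import *
import json;c=json.load(open("pics/w4.json"))
f=lambda p:(p[0]/2.4,40+p[1]/2.4)
w=[atz("wrist",f(p),.012,c) for p in [(192,77),(475,29),(503,563),(245,559)]]
print(rigid([(.117,.065),(.117,-.065),(-.098,-.065),(-.098,.065)],w))
print("hinge",atz("wrist",f((131,236)),.082,c))
a,b=[atz("wrist",f(p),.079,c) for p in [(127,170),(132,300)]];print(np.arctan2(*(a-b)[:2][::-1]))
e=[atz("wrist",x,.213,c) for x in ((318,123),(320,420))];print("rod",e,sum(e)/2,np.arctan2(*(e[0]-e[1])[1::-1]))
E
```

```text
(np.float64(0.16720984424514734), array([0.48181013, 0.17913302]), array([[-0.0017314 , -0.00123195],
       [-0.0020096 ,  0.00016454],
       [ 0.00236876,  0.00197956],
       [ 0.00137223, -0.00091214]]))
hinge [0.52508008 0.23051384 0.082     ]
0.11217685812330638
rod [array([0.55742714, 0.01808599, 0.213     ]), array([ 0.43154137, -0.00386543,  0.213     ])] [0.49448425 0.00711028 0.213     ] 0.17263985363087594
```

```bash
python3 - <<'E'
from h import *
print(delta([.4718,.1771,.11],.1673-np.pi/2))
E
```

```text
[[0.0249, -0.1724, 0.0977], [0.04, -0.11, -0.09]]
```

```bash
python3 -m crank '[[[0.006,-0.04,0],[0,0,0],0.01],[[0.007,-0.05,0],[0,0,0],0.01],[[0.007,-0.05,0],[0,0,0],0.01],[[0.005,-0.032,0],[0,0,0],0.01],[[0,0,0.03],[0,0,0],0.01],[[0,0,0.04],[0,0,0],0.01],[[0,0,0.028],[0,0,0],0.01],[[0,0,0],[0,0,0],0.01]]'; python3 - <<'E'
from h import *
print(delta([.4718,.1771,.11],.1673-np.pi/2))
p,d=bot.read_camera("wrist");cv2.imwrite("pics/w5.png",p[:,:,::-1])
p,d=bot.read_camera("top");cv2.imwrite("pics/t5.png",cv2.resize(p[200:320,160:300,::-1],None,fx=4,fy=4))
E
```

```text
t: 5.18
eef_pos: [0.4714, 0.1744, 0.1074]
tool_rot: [0.001, 0.997, 0.081, -0.002]
contact_force: [-0.1, 0.3, -1.2]
gripper_width: 0.24
[[0.0008, -0.0026, -0.0026], [0.09, 0.19, -0.3]]
```

View pics/w5.png

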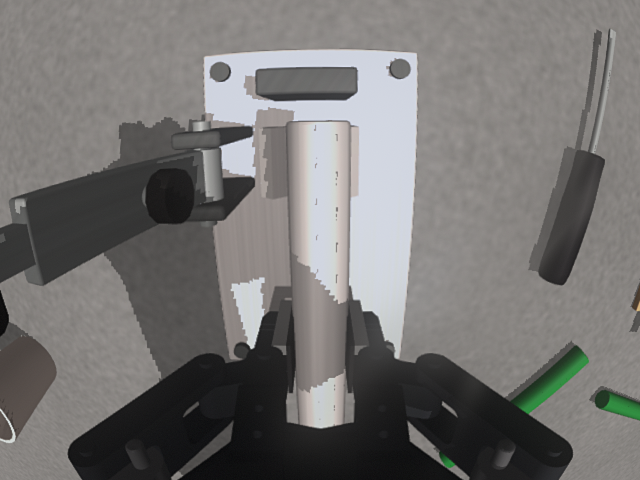

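View pics/t5.png

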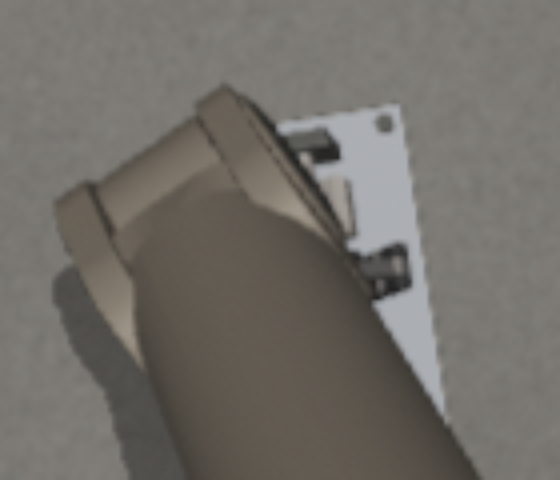

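The axle end at (319,122) lies between the block's cheeks, short of the stop at (306,85). The strap is clear at left (foot at (170,195)). Correcting sideways and lowering.

```bash
python3 -m crank '[[[0.001,-0.0025,0.02],[0,0,0],0.01],[[0,0,0.02],[0,0,0],0.01],[[0,0,0.01],[0,0,0],0.01],[[0,0,0.005],[0,0,0],0.01],[[0,0,0.003],[0,0,0],0.01],[[0,0,0],[0,0,0],0.01]]'; python3 - <<'E'
from h import *
print(delta([.4718,.1771,.046],.1673-np.pi/2))
E
```

```text
t: 6.02
eef_pos: [0.4727, 0.1791, 0.0512]
tool_rot: [-0.0, 0.997, 0.082, 0.0]
contact_force: [-0.7, -0.3, -1.5]
gripper_width: 0.239
[[-0.0012, 0.0018, 0.0052], [-0.01, -0.04, -0.19]]
```

```bash
python3 -m crank '[[[0,0,0.002],[0,0,0],0.01],[[0,0,0.001],[0,0,0],0.01],[[0,0,0],[0,0,0],0.01]]';python3 -m crank '[[[0,0,0.0015],[0,0,0],0.01],[[0,0,0],[0,0,0],0.01]]'; python3 -m crank '[[[0,0,0.0015],[0,0,0],0.01],[[0,0,0],[0,0,0],0.01]]'
```

```text
t: 6.4
eef_pos: [0.4728, 0.1798, 0.0483]
tool_rot: [-0.0, 0.997, 0.082, 0.001]
contact_force: [-0.8, 1.8, 3.0]
gripper_width: 0.238
t: 6.65
eef_pos: [0.4729, 0.1798, 0.0481]
tool_rot: [-0.0, 0.997, 0.082, 0.001]
contact_force: [-6.5, -0.0, 21.7]
gripper_width: 0.237
t: 6.9
eef_pos: [0.4729, 0.1799, 0.048]
tool_rot: [0.0, 0.997, 0.082, 0.001]
contact_force: [-11.2, -2.5, 39.3]
gripper_width: 0.238
```

Seated (39 N down at z 0.048). I'll relax, release and look.

```bash
python3 -m crank '[[[0,0,-0.003],[0,0,0],0.01],[[0,0,0],[0,0,0],0.05],[[0,0,0],[0,0,0],0.05],[[0,0,0],[0,0,0],0.05]]';python3 -m crank '[[[0,0,-0.03],[0,0,0],0.05],[[0,0,-0.05],[0,0,0],0.05],[[0,0,-0.05],[0,0,0],0.05],[[0,0,0],[0,0,0],0.05]]';  python3 - <<'E'
from h import *
c=bot.calibration("wrist")
import json;json.dump({k:np.array(v).tolist() for k,v in c.items()},open("pics/w6.json","w"))
p,d=bot.read_camera("wrist");cv2.imwrite("pics/w6.png",p[:,:,::-1]);np.save("pics/w6.npy",d)
E
```

```text
t: 7.4
eef_pos: [0.4723, 0.1788, 0.0474]
tool_rot: [0.0, 0.997, 0.082, -0.0]
contact_force: [0.4, -0.2, 0.1]
gripper_width: 0.587
t: 7.9
eef_pos: [0.4748, 0.1802, 0.1814]
tool_rot: [-0.001, 0.997, 0.082, 0.004]
contact_force: [0.8, -0.4, -0.7]
gripper_width: 0.583
```

View pics/w6.png

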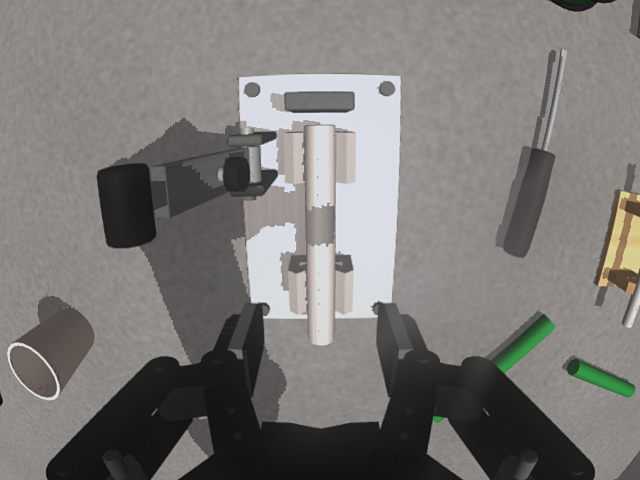

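The axle lies in both V-blocks, from (320,125) to (321,343), with a gap to the stop face (at about y=110).

```bash
python3 - <<'E'
from h import *
import json;c=json.load(open("pics/w6.json"))
J=np.array([.4817,.1788]);th=.1673;M=np.array([[np.cos(th),-np.sin(th)],[np.sin(th),np.cos(th)]])
for n,uv,z in [("far",(319.5,126),.05),("near",(321,342),.05),("stopL",(286,111),.055),("stopR",(354,109),.055),("cTL",(240,77),.012),("cTR",(400,77),.012),("cBR",(391,318),.012)]:
    print(n,((atz("wrist",uv,z,c)[:2]-J)@M*1000).round(1))
p=J+M@np.array([-.125,0]);print(p,delta([*p,.18],th-np.pi/2))
E
```

```text
far [74.6  1.6]
near [-97.6   1.2]
stopL [85.3 24.2]
stopR [ 86.5 -21.7]
cTL [116.1  64.7]
cTR [115.5 -62.3]
cBR [-97.4 -64.2]
[0.35844525 0.15798492] [[-0.1169, 0.0024, -0.0012], [-0.04, -0.2, -0.2]]
```

```bash
python3 - <<'E'
from h import *
J=np.array([.4814,.1803]);th=.1673;M=np.array([[np.cos(th),-np.sin(th)],[np.sin(th),np.cos(th)]])
p=J+M@np.array([-.018,0]);print(p,delta([*p,.0478],th-np.pi/2))
E
```

```text
[0.46365132 0.17730263] [[-0.0105, 0.0005, 0.1314], [-0.04, -0.2, -0.2]]
```

```bash
python3 -m crank '[[[-0.0095,0,0.03],[0,0,0],0.05],[[0,0,0.05],[0,0,0],0.05],[[0,0,0.035],[0,0,0],0.05],[[0,0,0.015],[0,0,0],0.05],[[0,0,0],[0,0,0],0.05],[[0,0,0],[0,0,0],0.05]]'; python3 -m crank '[[[0,0,0],[0,0,0],0.015],[[0,0,0],[0,0,0],0.015],[[0,0,0],[0,0,0],0.015],[[0,0,0],[0,0,0],0.015]]' 25
```

```text
t: 8.7
eef_pos: [0.4638, 0.1779, 0.0487]
tool_rot: [-0.0, 0.997, 0.082, 0.001]
contact_force: [-0.0, 0.1, -0.5]
gripper_width: 0.586
t: 9.2
eef_pos: [0.4637, 0.1783, 0.0489]
tool_rot: [-0.0, 0.997, 0.082, 0.001]
contact_force: [-1.9, 1.8, 7.5]
gripper_width: 0.245
```

```bash
python3 -m crank '[[[0.002,0,0],[0,0,0],0.015],[[0.002,0,0],[0,0,0],0.015],[[0.0015,0,0],[0,0,0],0.015],[[0,0,0],[0,0,0],0.015]]'; python3 -m crank '[[[0.001,0,0],[0,0,0],0.015],[[0.001,0,0],[0,0,0],0.015],[[0,0,0],[0,0,0],0.015]]'
```

```text
t: 9.7
eef_pos: [0.4639, 0.1783, 0.0487]
tool_rot: [0.001, 0.997, 0.083, -0.004]
contact_force: [-18.1, -1.2, 26.7]
gripper_width: 0.246
t: 10.07
eef_pos: [0.4648, 0.1784, 0.0483]
tool_rot: [0.001, 0.997, 0.083, -0.005]
contact_force: [-19.0, 0.1, 24.9]
gripper_width: 0.248
```

```bash
python3 -m crank '[[[0,0,-0.001],[0,0,0],0.015],[[0,0,0],[0,0,0],0.015]]'; python3 -m crank '[[[0,0,-0.001],[0,0,0],0.015],[[0,0,0],[0,0,0],0.015]]'
```

```text
t: 10.32
eef_pos: [0.4704, 0.1789, 0.0491]
tool_rot: [-0.0, 0.997, 0.082, 0.0]
contact_force: [-1.2, 2.0, 0.9]
gripper_width: 0.243
t: 10.58
eef_pos: [0.4709, 0.1786, 0.0498]
tool_rot: [-0.0, 0.997, 0.082, 0.0]
contact_force: [0.2, 0.5, -1.0]
gripper_width: 0.243
```

```bash
python3 -m crank '[[[0.001,0,0],[0,0,0],0.015],[[0.001,0,0],[0,0,0],0.015],[[0,0,0],[0,0,0],0.015]]'; python3 -m crank '[[[0.001,0,0],[0,0,0],0.015],[[0,0,0],[0,0,0],0.015]]';python3 -m crank '[[[0.001,0,0],[0,0,0],0.015],[[0,0,0],[0,0,0],0.015]]'
```

```text
t: 10.95
eef_pos: [0.4726, 0.179, 0.0498]
tool_rot: [0.0, 0.997, 0.082, 0.0]
contact_force: [-0.2, 0.2, -1.5]
gripper_width: 0.244
t: 11.2
eef_pos: [0.4735, 0.1791, 0.0498]
tool_rot: [0.0, 0.997, 0.082, 0.0]
contact_force: [0.7, 1.4, -0.9]
gripper_width: 0.248
t: 11.45
eef_pos: [0.4739, 0.1792, 0.0496]
tool_rot: [0.0, 0.997, 0.082, -0.0]
contact_force: [-1.4, 0.5, -1.2]
gripper_width: 0.245
```

```bash
python3 -m crank '[[[0.001,0,0],[0,0,0],0.015],[[0,0,0],[0,0,0],0.015]]'; python3 -m crank '[[[0.001,0,0],[0,0,0],0.015],[[0,0,0],[0,0,0],0.015]]'
```

```text
t: 11.7
eef_pos: [0.474, 0.1792, 0.0494]
tool_rot: [0.0, 0.997, 0.082, -0.001]
contact_force: [-4.4, -0.3, 1.7]
gripper_width: 0.247
t: 11.95
eef_pos: [0.474, 0.1792, 0.0493]
tool_rot: [0.001, 0.997, 0.082, -0.002]
contact_force: [-8.2, -0.4, 2.7]
gripper_width: 0.247
```

The axle stopped at x=0.474 after about 10.5 mm, with 8 N axially, which fits the stop. Releasing and looking.

```bash
python3 -m crank '[[[0,0,0],[0,0,0],0.05],[[0,0,0],[0,0,0],0.05],[[0,0,0],[0,0,0],0.05]]';python3 -m crank '[[[0,0,-0.03],[0,0,0],0.05],[[0,0,-0.05],[0,0,0],0.05],[[0,0,-0.05],[0,0,0],0.05],[[0,0,0],[0,0,0],0.05],[[0,0,0],[0,0,0],0.05]]';  python3 - <<'E'
from h import *
c=bot.calibration("wrist")
import json;json.dump({k:np.array(v).tolist() for k,v in c.items()},open("pics/w7.json","w"))
p,d=bot.read_camera("wrist");cv2.imwrite("pics/w7.png",p[:,:,::-1]);np.save("pics/w7.npy",d)
cv2.imwrite("pics/w7c.png",cv2.resize(p[60:350,80:420,::-1],None,fx=2,fy=2,interpolation=cv2.INTER_CUBIC))
E
```

```text
t: 12.32
eef_pos: [0.4771, 0.1798, 0.05]
tool_rot: [-0.0, 0.997, 0.082, 0.001]
contact_force: [0.5, 0.5, 0.3]
gripper_width: 0.581
t: 12.95
eef_pos: [0.4763, 0.1794, 0.1796]
tool_rot: [0.0, 0.997, 0.082, 0.0]
contact_force: [0.1, -0.3, -0.7]
gripper_width: 0.587
```

View pics/w7c.png

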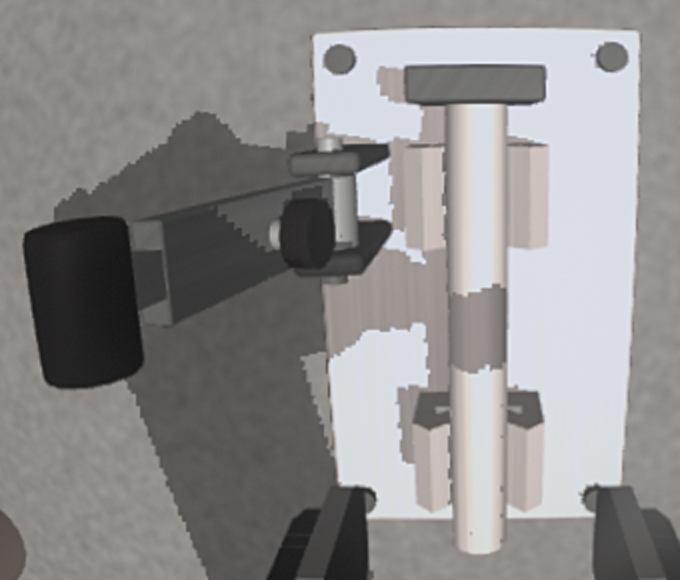

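The axle end meets the stop at crop (475,102) with no visible gap, and it sits level in both blocks. Next the strap: rise, turn 90° and estimate the strap angle.

```bash
python3 -m crank '[[[0,0,-0.05],[0,0,0],0.05],[[0,0,-0.04],[0,0,10],0.05],[[0,0,0],[0,0,0],0.05]]'; python3 - <<'E'
from h import *
print(bot.get_obs()["q"].round(2) if hasattr(bot.get_obs()["q"],'round') else bot.get_obs()["q"])
import json
J=np.array([.4814,.1803]);th=.1673;M=np.array([[np.cos(th),-np.sin(th)],[np.sin(th),np.cos(th)]])
def knob(a): return np.array([*(J+M@np.array([.052,.045-.115*np.cos(a)])),.079+.115*np.sin(a)])
c7=json.load(open("pics/w7.json"))
for n,uv,c in [("top",(194.9,248.1),None),("wrist",(121,211),c7)]:
    o,d=ray(n,uv,c);d/=np.linalg.norm(d)
    A=np.linspace(1.6,2.1,51);D=[np.linalg.norm(np.cross(knob(a)-o,d)) for a in A];i=np.argmin(D);print(n,A[i],D[i],knob(A[i]))
d=np.load("pics/w7.npy");print(d[211,121])
o,r=ray("wrist",(121,211),c7); E=np.array(c7["extrinsics"]);print("surf",o+r*d[211,121]/(r@E[:3,2]))
E
```

```text
t: 13.38
eef_pos: [0.4776, 0.1803, 0.2714]
tool_rot: [-0.001, 1.0, -0.006, 0.002]
contact_force: [-0.6, -0.1, -0.0]
gripper_width: 0.589
[-0.21  0.2  -0.31  1.9   0.07  1.05 -2.13]
top 1.79 0.00037026184181915663 [0.52101636 0.25798866 0.19124816]
wrist 1.79 0.0004913387875673181 [0.52101636 0.25798866 0.19124816]
0.11118434
surf [0.52343182 0.25302962 0.19940194]
```

```bash
python3 -m crank '[[[0,0,0],[0,0,-10],0.05],[[0,0,0],[0,0,-10],0.05],[[0,0,0],[0,0,-10],0.05],[[0,0,0],[0,0,-10],0.05],[[0,0,0],[0,0,-10],0.05],[[0,0,0],[0,0,-10],0.05],[[0,0,0],[0,0,-10],0.05],[[0,0,0],[0,0,-10],0.05],[[0,0,0],[0,0,-10],0.05],[[0,0,0],[0,0,-10],0.05]]'; python3 -m crank '[[[0,0,0],[0,0,0],0.05],[[0,0,0],[0,0,0],0.05]]'; python3 - <<'E'
from h import *
print(bot.get_obs()["q"].round(2),delta([.521,.258,.26],.1673))
E
```

```text
t: 14.62
eef_pos: [0.4754, 0.1792, 0.2674]
tool_rot: [-0.001, 0.644, 0.765, -0.002]
contact_force: [-0.7, -0.6, 0.4]
gripper_width: 0.586
t: 14.88
eef_pos: [0.4759, 0.1794, 0.2686]
tool_rot: [-0.001, 0.648, 0.762, -0.001]
contact_force: [-0.5, -0.8, 0.1]
gripper_width: 0.586
[-0.02  0.22 -0.53  1.89  0.13  1.06 -0.44] [[0.0703, 0.0571, 0.0085], [-0.12, 0.01, -0.34]]
```

```bash
python3 -m crank '[[[0.035,0.0285,0],[0,0,0],0.05],[[0.035,0.0285,0],[0,0,0],0.05],[[0,0,0],[0,0,0],0.05],[[0,0,0],[0,0,0],0.05]]'; python3 - <<'E'
from h import *
print(delta([.521,.258,.187],.1673))
p,d=bot.read_camera("wrist");cv2.imwrite("pics/w8.png",p[:,:,::-1])
E
```

```text
t: 15.38
eef_pos: [0.5207, 0.2575, 0.2691]
tool_rot: [-0.0, 0.647, 0.762, -0.001]
contact_force: [-0.8, 0.0, 0.2]
gripper_width: 0.583
[[0.0005, 0.0005, 0.0821], [-0.08, 0.05, -0.24]]
```

View pics/w8.png

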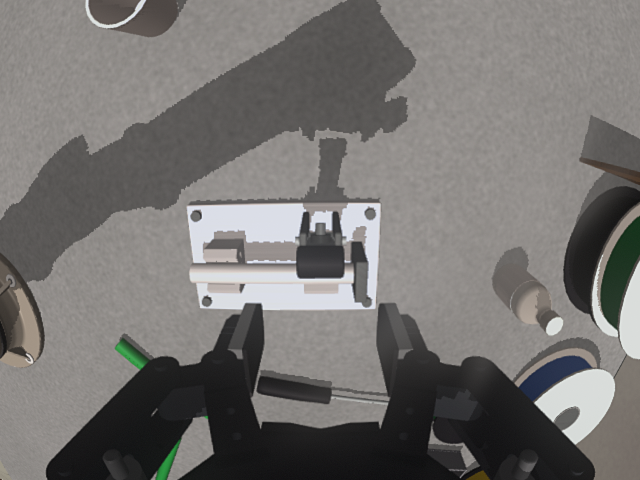

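The knob at (320,260) is centred between the fingers at (255,340) and (387,340). Descending to pinch it.

```bash
python3 -m crank '[[[0,0,0.03],[0,0,0],0.05],[[0,0,0.03],[0,0,0],0.05],[[0,0,0.015],[0,0,0],0.05],[[0,0,0.007],[0,0,0],0.05],[[0,0,0],[0,0,0],0.05]]'; python3 - <<'E'
from h import *
p,d=bot.read_camera("wrist");cv2.imwrite("pics/w9.png",p[:,:,::-1])
E
python3 -m crank '[[[0,0,0],[0,0,0],0.02],[[0,0,0],[0,0,0],0.02],[[0,0,0],[0,0,0],0.02],[[0,0,0],[0,0,0],0.02]]' 40
```

```text
t: 16.05
eef_pos: [0.5213, 0.2579, 0.1881]
tool_rot: [0.0, 0.647, 0.763, 0.0]
contact_force: [0.4, -0.2, 0.1]
gripper_width: 0.584
t: 16.6
eef_pos: [0.5206, 0.2584, 0.1889]
tool_rot: [0.0, 0.647, 0.763, -0.0]
contact_force: [-5.1, -0.7, 5.5]
gripper_width: 0.32
```

View pics/w9.png

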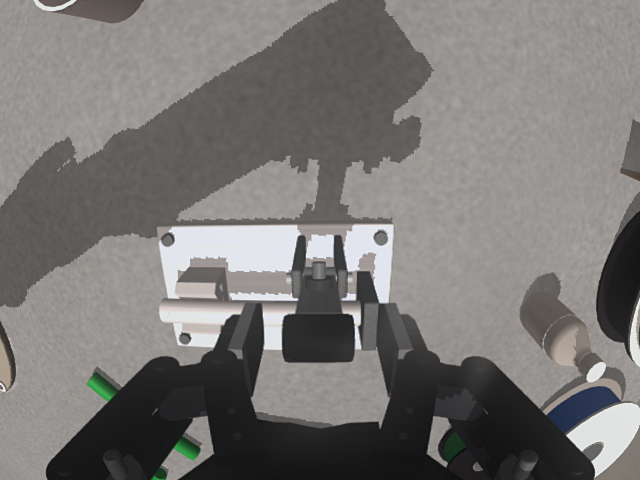

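```bash
python3 -m crank '[[[-0.0182,0,-0.0025],[0,0,0],0.02],[[-0.0184,0,0.0004],[0,0,0],0.02],[[-0.0181,0,0.0033],[0,0,0],0.02],[[-0.0173,0,0.0061],[0,0,0],0.02],[[0,0,0],[0,0,0],0.02]]'
```

```text
t: 17.23
eef_pos: [0.5329, 0.1866, 0.181]
tool_rot: [0.0, 0.647, 0.762, 0.0]
contact_force: [-1.3, -1.1, 2.3]
gripper_width: 0.32
```

```bash
python3 - <<'E'
from h import *
J=np.array([.4814,.1803]);th=.1673;M=np.array([[np.cos(th),-np.sin(th)],[np.sin(th),np.cos(th)]])
p,r,o=tcp();l=(p[:2]-J)@M;print(l,np.arctan2(p[2]+.005-.079,.045-l[1]),np.hypot(p[2]+.005-.079,.045-l[1]),M.T@o["contact_force"][:2])
p,d=bot.read_camera("wrist");cv2.imwrite("pics/w10.png",p[:,:,::-1])
E
```

```text
[ 0.0518478  -0.00241383] 1.153775378209655 0.11706005955423683 [-1.494356   -0.84833533]
```

View pics/w10.png

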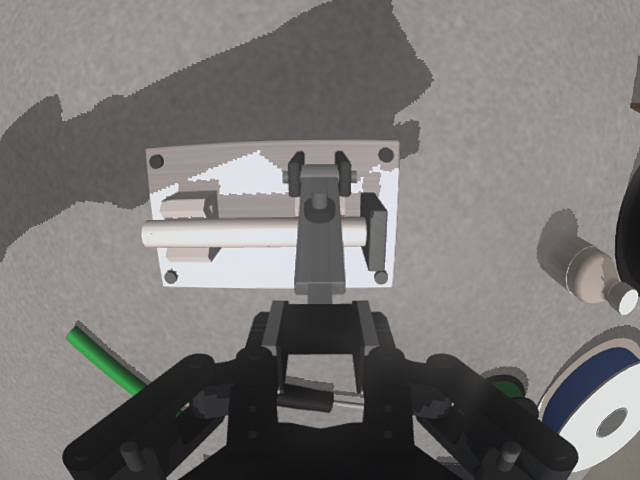

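The strap follows the gripper (angle about 1.15), with the knob held at (318,320) and the axle still on the stop at (370,235). Continuing to about 0.3 rad.

```bash
python3 -m crank '[[[-0.0161,0,0.0088],[0,0,0],0.02],[[-0.0145,0,0.0113],[0,0,0],0.02],[[-0.0125,0,0.0134],[0,0,0],0.02],[[-0.0102,0,0.0153],[0,0,0],0.02],[[-0.0077,0,0.0167],[0,0,0],0.02],[[0,0,0],[0,0,0],0.02]]'
cat > ang.py <<'E'
from h import *
J=np.array([.4814,.1803]);th=.1673;M=np.array([[np.cos(th),-np.sin(th)],[np.sin(th),np.cos(th)]])
p,r,o=tcp();l=(p[:2]-J)@M;print((l*1000).round(1),"a",np.arctan2(p[2]+.003-.079,.045-l[1]),np.hypot(p[2]+.003-.079,.045-l[1]),"F jig",M.T@o["contact_force"][:2],o["contact_force"][2])
E
python3 ang.py
```

```text
t: 18.02
eef_pos: [0.5434, 0.1255, 0.1145]
tool_rot: [0.001, 0.647, 0.762, -0.001]
contact_force: [1.8, -3.7, -0.5]
gripper_width: 0.318
[ 52.  -64.4] a 0.3383958961805264 0.11592512960619175 F jig [ 1.13106468 -3.89825563] -0.48228968478624545
```

```bash
python3 -m crank '[[[-0.0022,0,0.0066],[0,0,0],0.02],[[-0.0016,0,0.0066],[0,0,0],0.02],[[0,0,0],[0,0,0],0.02]]';python3 ang.py
python3 -m crank '[[[-0.0007,0,0.004],[0,0,0],0.02],[[0,0,0],[0,0,0],0.02]]';python3 ang.py
```

```text
t: 18.4
eef_pos: [0.5441, 0.1219, 0.1022]
tool_rot: [0.001, 0.647, 0.762, -0.0]
contact_force: [1.4, -5.2, 0.5]
gripper_width: 0.319
[ 52.1 -68. ] a 0.22777633316275428 0.11602605877357451 F jig [ 0.50915015 -5.37597701] 0.4680929047883355
t: 18.65
eef_pos: [0.5442, 0.1211, 0.0985]
tool_rot: [0.001, 0.647, 0.762, -0.001]
contact_force: [-0.5, -6.3, 2.9]
gripper_width: 0.318
[ 52.1 -68.8] a 0.19536887903300681 0.1160078785240734 F jig [-1.59134958 -6.12299632] 2.923923603932751
```

```bash
for i in 1; do python3 -m crank '[[[-0.001,0,0.004],[0,0,0],0.02],[[0,0,0],[0,0,0],0.02]]';python3 ang.py; done
python3 -m crank '[[[-0.0005,0,0.004],[0,0,0],0.02],[[0,0,0],[0,0,0],0.02]]';python3 ang.py
python3 -m crank '[[[-0.0003,0,0.003],[0,0,0],0.02],[[0,0,0],[0,0,0],0.02]]';python3 ang.py
```

```text
t: 18.9
eef_pos: [0.5443, 0.1204, 0.0946]
tool_rot: [0.001, 0.647, 0.762, -0.0]
contact_force: [-1.0, -5.6, 4.3]
gripper_width: 0.323
[ 52.1 -69.5] a 0.1606698185470694 0.1160058315739737 F jig [-1.96301878 -5.39722893] 4.323994027307766
t: 19.15
eef_pos: [0.5445, 0.1198, 0.0906]
tool_rot: [0.001, 0.647, 0.762, -0.0]
contact_force: [-0.8, -6.1, 4.7]
gripper_width: 0.317
[ 52.1 -70.1] a 0.1260507060934974 0.11603617574960923 F jig [-1.78654896 -5.92209983] 4.724789208484989
t: 19.4
eef_pos: [0.5445, 0.1195, 0.0877]
tool_rot: [0.001, 0.647, 0.762, -0.0]
contact_force: [-1.3, -6.2, 5.3]
gripper_width: 0.321
[ 52.1 -70.4] a 0.10059929566060205 0.11603655600025314 F jig [-2.25983354 -5.87000785] 5.3285648981108835
```

```bash
python3 -m crank '[[[-0.0002,0,0.0025],[0,0,0],0.02],[[0,0,0],[0,0,0],0.02]]';python3 ang.py
python3 -m crank '[[[-0.0002,0,0.0025],[0,0,0],0.02],[[0,0,0],[0,0,0],0.02]]';python3 ang.py
python3 -m crank '[[[-0.0001,0,0.0025],[0,0,0],0.02],[[0,0,0],[0,0,0],0.02]]';python3 ang.py
```

```text
t: 19.65
eef_pos: [0.5445, 0.1192, 0.0852]
tool_rot: [0.001, 0.647, 0.762, -0.001]
contact_force: [-0.6, -5.7, 5.6]
gripper_width: 0.319
[ 52.1 -70.7] a 0.07915221743985483 0.11610823626116563 F jig [-1.59189616 -5.53350429] 5.608497620037077
t: 19.9
eef_pos: [0.5446, 0.119, 0.0827]
tool_rot: [0.001, 0.647, 0.762, -0.001]
contact_force: [-0.9, -6.5, 6.2]
gripper_width: 0.319
[ 52.1 -70.9] a 0.05764224122332392 0.11612468870060542 F jig [-1.96214013 -6.21255994] 6.177186489909216
t: 20.15
eef_pos: [0.5446, 0.1189, 0.0802]
tool_rot: [0.001, 0.647, 0.762, -0.0]
contact_force: [-0.6, -5.9, 6.5]
gripper_width: 0.319
[ 52.1 -71. ] a 0.03609465151468537 0.11610315048814929 F jig [-1.59556315 -5.71244552] 6.467330947105996
```

```bash
python3 -m crank '[[[0,0,0.0025],[0,0,0],0.02],[[0,0,0],[0,0,0],0.02]]';python3 ang.py
python3 -m crank '[[[0,0,0.0025],[0,0,0],0.02],[[0,0,0],[0,0,0],0.02]]';python3 ang.py;  python3 - <<'E'
from h import *
p,d=bot.read_camera("wrist");cv2.imwrite("pics/w11.png",cv2.resize(p[100:340,120:440,::-1],None,fx=2,fy=2))
E
```

```text
t: 20.4
eef_pos: [0.5446, 0.1188, 0.0776]
tool_rot: [0.001, 0.647, 0.762, -0.001]
contact_force: [-1.5, -6.2, 6.6]
gripper_width: 0.322
[ 52.1 -71.1] a 0.014070294174273499 0.11614778836142936 F jig [-2.52620794 -5.88941584] 6.577244879135522
t: 20.65
eef_pos: [0.5446, 0.1189, 0.0751]
tool_rot: [0.001, 0.647, 0.763, -0.001]
contact_force: [-0.3, -6.6, 6.1]
gripper_width: 0.316
[ 52.1 -71.1] a -0.007611875887952379 0.11610081216436723 F jig [-1.36668523 -6.43237672] 6.085824597656292
```

View pics/w11.png

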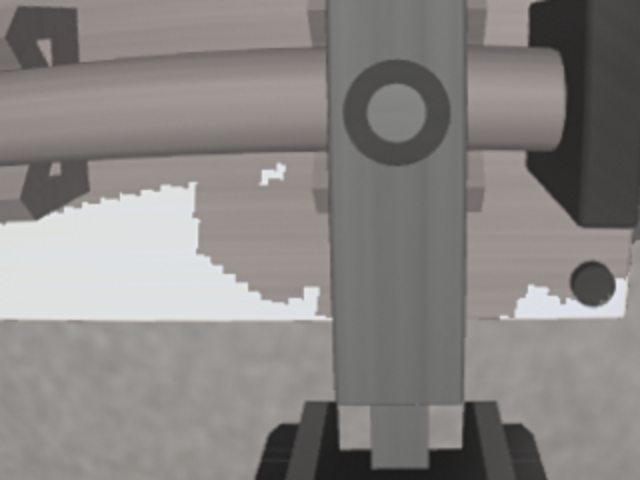

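The strap is above the axle at crop (397,110) and the axle end still meets the stop at (565,100). No clear contact force yet, so I'll go on.

```bash
python3 -m crank '[[[0,0,0.0025],[0,0,0],0.02],[[0,0,0],[0,0,0],0.02]]';python3 ang.py
python3 -m crank '[[[0.0001,0,0.0025],[0,0,0],0.02],[[0,0,0],[0,0,0],0.02]]';python3 ang.py
python3 -m crank '[[[0.0002,0,0.0025],[0,0,0],0.02],[[0,0,0],[0,0,0],0.02]]';python3 ang.py
```

```text
t: 20.95
eef_pos: [0.5446, 0.1189, 0.0726]
tool_rot: [0.001, 0.647, 0.763, -0.001]
contact_force: [-0.7, -6.0, 4.7]
gripper_width: 0.319
[ 52.1 -71. ] a -0.029409898359677115 0.11607653478044423 F jig [-1.71064306 -5.82645581] 4.7427761407864715
t: 21.2
eef_pos: [0.5446, 0.119, 0.0701]
tool_rot: [0.001, 0.647, 0.762, -0.001]
contact_force: [-0.2, -6.4, 5.8]
gripper_width: 0.317
[ 52.1 -71. ] a -0.05092058723552363 0.11616685388310702 F jig [-1.28290045 -6.29340137] 5.819368642985743
t: 21.45
eef_pos: [0.5446, 0.1191, 0.0676]
tool_rot: [0.001, 0.647, 0.762, -0.001]
contact_force: [-0.6, -6.6, 4.8]
gripper_width: 0.321
[ 52.1 -70.9] a -0.07229190972104868 0.11619265991913214 F jig [-1.67203044 -6.45995786] 4.838658113164885
```

```bash
python3 -m crank '[[[0.0002,0,0.0025],[0,0,0],0.02],[[0,0,0],[0,0,0],0.02]]';python3 ang.py
python3 -m crank '[[[0.0002,0,0.0025],[0,0,0],0.02],[[0,0,0],[0,0,0],0.02]]';python3 ang.py
python3 -m crank '[[[0.0003,0,0.0025],[0,0,0],0.02],[[0,0,0],[0,0,0],0.02]]';python3 ang.py
```

```text
t: 21.7
eef_pos: [0.5446, 0.1193, 0.0651]
tool_rot: [0.001, 0.647, 0.762, -0.001]
contact_force: [-0.7, -6.9, 3.5]
gripper_width: 0.322
[ 52.1 -70.7] a -0.09431699501689124 0.11616923324846977 F jig [-1.78641211 -6.6555254 ] 3.523355664876931
t: 21.95
eef_pos: [0.5445, 0.1196, 0.0625]
tool_rot: [0.001, 0.647, 0.763, -0.001]
contact_force: [-1.1, -6.0, 5.7]
gripper_width: 0.32
[ 52.1 -70.4] a -0.11618040201615741 0.11618801035790487 F jig [-2.10296999 -5.73637148] 5.700014833911015
t: 22.2
eef_pos: [0.5445, 0.1199, 0.0601]
tool_rot: [0.001, 0.647, 0.763, -0.001]
contact_force: [-1.2, -5.5, 4.1]
gripper_width: 0.317
[ 52.1 -70.1] a -0.13764240015901116 0.11619006040008206 F jig [-2.11106751 -5.23683821] 4.140127652923748
```

```bash
python3 -m crank '[[[0.0003,0,0.002],[0,0,0],0.02],[[0,0,0],[0,0,0],0.02]]';python3 ang.py
python3 -m crank '[[[0.0003,0,0.002],[0,0,0],0.02],[[0,0,0],[0,0,0],0.02]]';python3 ang.py
python3 -m crank '[[[0.0004,0,0.002],[0,0,0],0.02],[[0,0,0],[0,0,0],0.02]]';python3 ang.py;  python3 - <<'E'
from h import *
p,d=bot.read_camera("wrist");cv2.imwrite("pics/w12.png",p[:,:,::-1])
E
```

```text
t: 22.45
eef_pos: [0.5444, 0.1201, 0.0582]
tool_rot: [0.001, 0.647, 0.762, -0.001]
contact_force: [-1.4, -6.6, 6.4]
gripper_width: 0.318
[ 52.1 -69.9] a -0.15389704018160327 0.11625454313222279 F jig [-2.49275748 -6.22445475] 6.40231758069898
t: 22.7
eef_pos: [0.5444, 0.1204, 0.0563]
tool_rot: [0.001, 0.647, 0.762, -0.001]
contact_force: [-1.8, -6.0, 6.2]
gripper_width: 0.316
[ 52.2 -69.5] a -0.1707429202652354 0.11620134469163755 F jig [-2.79458258 -5.61106637] 6.193279134363902
t: 22.95
eef_pos: [0.5443, 0.1207, 0.0543]
tool_rot: [0.001, 0.647, 0.762, -0.001]
contact_force: [-1.6, -7.3, 7.3]
gripper_width: 0.321
[ 52.1 -69.3] a -0.18763198897254335 0.11629683702235116 F jig [-2.75846444 -6.90638153] 7.336011842300426
```

View pics/w12.png

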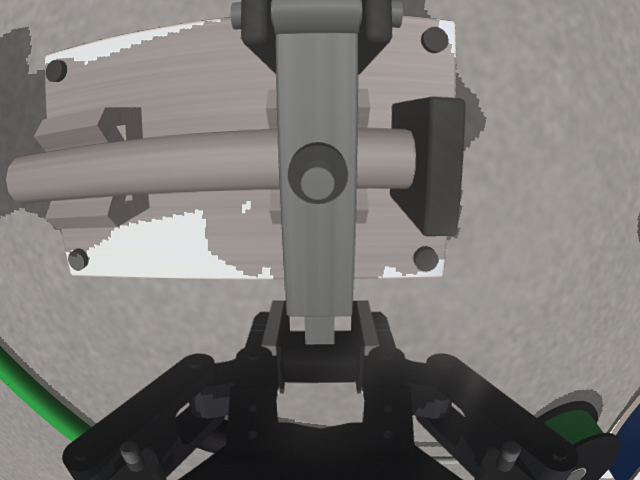

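The spindle head at (317,180) now stands proud of the strap and the force is rising, so the foot seems to have met the axle. Continuing to the firm point.

```bash
python3 -m crank '[[[0.0004,0,0.002],[0,0,0],0.02],[[0,0,0],[0,0,0],0.02]]';python3 ang.py
python3 -m crank '[[[0.0004,0,0.002],[0,0,0],0.02],[[0,0,0],[0,0,0],0.02]]';python3 ang.py
```

```text
t: 23.25
eef_pos: [0.5443, 0.1211, 0.0524]
tool_rot: [0.001, 0.647, 0.762, -0.001]
contact_force: [-1.8, -5.4, 8.4]
gripper_width: 0.32
[ 52.1 -68.8] a -0.20453329488067834 0.1162443746301985 F jig [-2.66726736 -4.98444644] 8.40468352095695
t: 23.5
eef_pos: [0.5442, 0.1215, 0.0505]
tool_rot: [0.001, 0.647, 0.762, -0.001]
contact_force: [-1.1, -8.0, 9.9]
gripper_width: 0.317
[ 52.1 -68.5] a -0.2212942221614259 0.11630824397064772 F jig [-2.38119714 -7.69470765] 9.885706866232077
```

```bash
python3 -m crank '[[[0.0004,0,0.0015],[0,0,0],0.02],[[0,0,0],[0,0,0],0.02]]';python3 ang.py
python3 -m crank '[[[0.0003,0,0.001],[0,0,0],0.02],[[0,0,0],[0,0,0],0.02]]';python3 ang.py
```

```text
t: 23.75
eef_pos: [0.5442, 0.1217, 0.0494]
tool_rot: [0.001, 0.647, 0.762, -0.001]
contact_force: [-3.6, -8.3, 13.4]
gripper_width: 0.314
[ 52.2 -68.2] a -0.23093186059363466 0.11633060603032461 F jig [-4.94019652 -7.54788502] 13.378756038433634
t: 24.0
eef_pos: [0.5442, 0.1217, 0.0489]
tool_rot: [0.002, 0.647, 0.762, -0.001]
contact_force: [-4.6, -9.8, 18.9]
gripper_width: 0.318
[ 52.2 -68.2] a -0.2348277964321805 0.11640596989304453 F jig [-6.12797325 -8.92886208] 18.92920200794028
```

The force rises steeply at -0.23 rad (19 N at the knob), so the foot is firm. Easing 1 mm, then opening.

```bash
python3 -m crank '[[[0,0,-0.0008],[0,0,0],0.02],[[0,0,0],[0,0,0.0],0.05],[[0,0,0],[0,0,0],0.05],[[0,0,0],[0,0,0],0.05]]';python3 ang.py
python3 -m crank '[[[0,0,-0.02],[0,0,0],0.05],[[0,0,-0.03],[0,0,0],0.05],[[0,0,-0.04],[0,0,0],0.05],[[0,0,-0.05],[0,0,0],0.05],[[0,0,0],[0,0,0],0.05]]'
python3 - <<'E'
from h import *
c=bot.calibration("wrist")
import json;json.dump({k:np.array(v).tolist() for k,v in c.items()},open("pics/w13.json","w"))
p,d=bot.read_camera("wrist");cv2.imwrite("pics/w13.png",p[:,:,::-1]);np.save("pics/w13.npy",d)
E
```

```text
t: 24.5
eef_pos: [0.5433, 0.1242, 0.0475]
tool_rot: [-0.0, 0.647, 0.763, 0.0]
contact_force: [0.1, 0.8, -0.6]
gripper_width: 0.584
[ 51.7 -65.6] a -0.25207942034070824 0.11423472492632387 F jig [0.19943121 0.78480241] -0.5885559289755865
t: 25.12
eef_pos: [0.5461, 0.1249, 0.193]
tool_rot: [0.003, 0.647, 0.763, 0.004]
contact_force: [-0.2, -0.2, 0.1]
gripper_width: 0.587
```

View pics/w13.png

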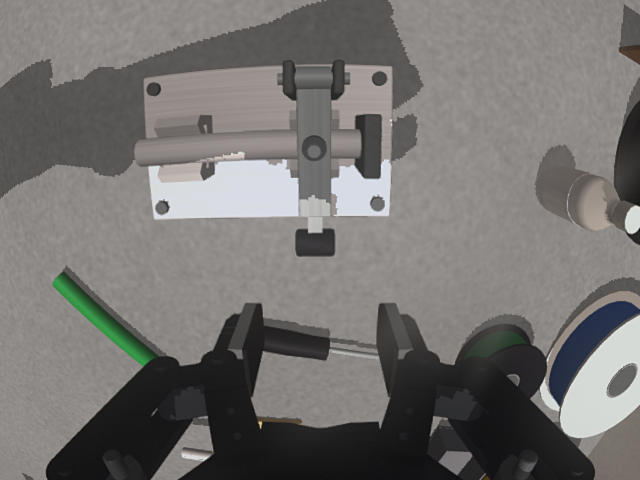

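```bash
python3 - <<'E'
from h import *
import json
J=np.array([.4814,.1803]);th=.1673;M=np.array([[np.cos(th),-np.sin(th)],[np.sin(th),np.cos(th)]])
c=json.load(open("pics/w13.json"));d=np.load("pics/w13.npy");E=np.array(c["extrinsics"])
for n,uv in [("knob",(315,242)),("rod nr stop",(345,145)),("rod L",(180,147)),("strap",(313,180))]:
    o,r=ray("wrist",uv,c);P=o+r*d[uv[1],uv[0]]/(r@E[:3,2]);print(n,((P[:2]-J)@M*1000).round(1),(P[2]*1000).round(1))
o,r=ray("wrist",(315,242),c)
A=np.linspace(-.5,.3,161);D=[np.linalg.norm(np.cross(np.array([*(J+M@np.array([.052,.045-.115*np.cos(a)])),.079+.115*np.sin(a)])-o,r)) for a in A];print(A[np.argmin(D)],min(D))
for n,uv in [("far",(361,144)),("near",(136,152)),("stopface bottom-left of top",(360,118))]:
    print(n,((atz("wrist",uv,.05,c)[:2]-J)@M*1000).round(1))
p=cv2.imread("pics/w13.png");cv2.imwrite("pics/w13c.png",cv2.resize(p[50:270,120:410],None,fx=2.7,fy=2.7,interpolation=cv2.INTER_CUBIC))
E
```

```text
knob [ 52.6 -66.3] 75.3
rod nr stop [73.9  0. ] 60.6
rod L [-44.8   2.4] 61.5
strap [ 51.6 -22.5] 75.3
-0.10999999999999999 0.0005521283291917541
far [86.4  0.2]
near [-87.6   0.7]
stopface bottom-left of top [85.5 19.3]
```

View pics/w13c.png

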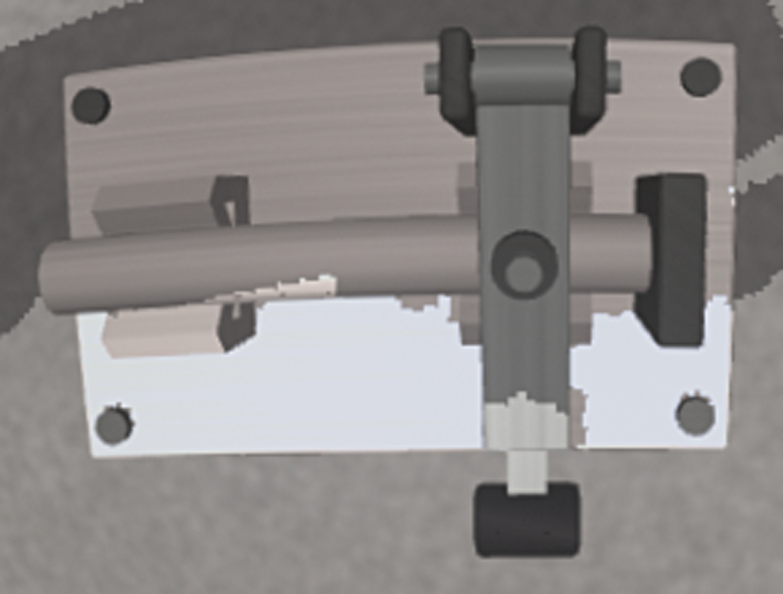

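The knob top is at z 75 mm, which gives strap angle about -0.114, not the -0.23 I inferred from the gripper. The knob must have slid in the fingers or sprung back. I'll check firmness by pressing on the knob from above with shut fingers.

```bash
python3 -m crank '[[[0,0,0],[0,0,0],0],[[0,0,0],[0,0,0],0],[[0,0,0],[0,0,0],0],[[0,0,0],[0,0,0],0],[[0,0,0],[0,0,0],0]]'; python3 - <<'E'
from h import *
J=np.array([.4814,.1803]);th=.1673;M=np.array([[np.cos(th),-np.sin(th)],[np.sin(th),np.cos(th)]])
print(delta([*(J+M@np.array([.052,-.0685])),.098],th))
E
```

```text
t: 25.8
eef_pos: [0.5434, 0.1236, 0.1874]
tool_rot: [-0.0, 0.647, 0.763, -0.0]
contact_force: [0.0, 0.2, 0.9]
gripper_width: 0.001
[[-0.0023, 0.0004, 0.0894], [-0.02, -0.0, -0.18]]
```

```bash
python3 -m crank '[[[-0.002,0,0.03],[0,0,0],0],[[0,0,0.03],[0,0,0],0],[[0,0,0.02],[0,0,0],0],[[0,0,0.006],[0,0,0],0],[[0,0,0],[0,0,0],0]]';python3 ang.py; python3 -m crank '[[[0,0,0.004],[0,0,0],0],[[0,0,0],[0,0,0],0]]';python3 -m crank '[[[0,0,0.003],[0,0,0],0],[[0,0,0],[0,0,0],0]]';python3 -m crank '[[[0,0,0.002],[0,0,0],0],[[0,0,0],[0,0,0],0]]'
```

```text
t: 26.42
eef_pos: [0.5438, 0.1217, 0.1017]
tool_rot: [-0.0, 0.647, 0.763, -0.0]
contact_force: [0.3, -1.0, -0.5]
gripper_width: -0.001
[ 51.8 -68.1] a 0.2235416828558245 0.11603342188319478 F jig [ 0.12448222 -1.05980089] -0.5218533727748973
t: 26.68
eef_pos: [0.544, 0.1216, 0.098]
tool_rot: [0.0, 0.647, 0.763, 0.0]
contact_force: [-1.1, 1.0, -0.2]
gripper_width: -0.002
t: 26.92
eef_pos: [0.5437, 0.1216, 0.0945]
tool_rot: [-0.0, 0.647, 0.763, -0.0]
contact_force: [0.8, -0.6, 0.1]
gripper_width: -0.004
t: 27.18
eef_pos: [0.5437, 0.1216, 0.0925]
tool_rot: [-0.0, 0.647, 0.763, -0.0]
contact_force: [-0.5, -0.2, -0.6]
gripper_width: -0.002
```

```bash
for i in 1; do python3 -m crank '[[[0,0,0.002],[0,0,0],0],[[0,0,0],[0,0,0],0]]';python3 -m crank '[[[0,0,0.0015],[0,0,0],0],[[0,0,0],[0,0,0],0]]';python3 -m crank '[[[0,0,0.0015],[0,0,0],0],[[0,0,0],[0,0,0],0]]'; done
```

```text
t: 27.42
eef_pos: [0.5439, 0.1217, 0.0908]
tool_rot: [0.0, 0.647, 0.763, 0.0]
contact_force: [0.1, -0.2, 2.0]
gripper_width: 0.003
t: 27.68
eef_pos: [0.544, 0.1217, 0.0899]
tool_rot: [0.0, 0.647, 0.763, 0.0]
contact_force: [-2.7, -0.3, 8.5]
gripper_width: -0.001
t: 27.92
eef_pos: [0.5441, 0.1217, 0.089]
tool_rot: [0.001, 0.647, 0.763, 0.0]
contact_force: [-4.3, -2.2, 15.6]
gripper_width: 0.003
```

```bash
python3 -m crank '[[[0,0,0.001],[0,0,0],0],[[0,0,0],[0,0,0],0],[[0,0,0],[0,0,0],0]]';python3 -m crank '[[[0,0,-0.003],[0,0,0],0],[[0,0,-0.002],[0,0,0],0],[[0,0,0],[0,0,0],0]]';python3 -m crank '[[[0,0,0.002],[0,0,0],0],[[0,0,0],[0,0,0],0],[[0,0,0],[0,0,0],0]]'
```

```text
t: 28.3
eef_pos: [0.5441, 0.1217, 0.0886]
tool_rot: [0.001, 0.647, 0.763, 0.0]
contact_force: [-6.7, -2.2, 20.6]
gripper_width: -0.004
t: 28.68
eef_pos: [0.5437, 0.1216, 0.0914]
tool_rot: [-0.0, 0.647, 0.763, -0.0]
contact_force: [-0.5, 0.4, -0.4]
gripper_width: 0.002
t: 29.05
eef_pos: [0.5439, 0.1217, 0.0899]
tool_rot: [0.0, 0.647, 0.763, -0.0]
contact_force: [-1.9, -0.2, 6.5]
gripper_width: 0.001
```

The strap holds. It carries 20 N at the knob with a steep rise and springs back only about 2 mm when unloaded. Retreating for a final look.

```bash
python3 -m crank '[[[0,0,-0.02],[0,0,0],0],[[0,0,-0.04],[0,0,0],0],[[0,0,-0.04],[0,0,0],0],[[-0.03,0,-0.04],[0,0,0],0],[[-0.05,0,0],[0,0,0],0],[[-0.05,0,0],[0,0,0],0],[[0,0,0],[0,0,0],0],[[0,0,0],[0,0,0],0]]'
python3 - <<'E'
from h import *
J=np.array([.4814,.1803]);th=.1673;M=np.array([[np.cos(th),-np.sin(th)],[np.sin(th),np.cos(th)]])
c=bot.calibration("wrist");E=np.array(c["extrinsics"])
p,d=bot.read_camera("wrist");cv2.imwrite("pics/w14.png",p[:,:,::-1]);np.save("pics/w14.npy",d)
import json;json.dump({k:np.array(v).tolist() for k,v in c.items()},open("pics/w14.json","w"))
p,d=bot.read_camera("scene");cv2.imwrite("pics/s14.png",cv2.resize(p[190:290,320:450,::-1],None,fx=5,fy=5,interpolation=cv2.INTER_CUBIC))
E
```

```text
t: 30.05
eef_pos: [0.5648, -0.0062, 0.2292]
tool_rot: [-0.0, 0.647, 0.763, 0.0]
contact_force: [-0.6, 0.6, -0.3]
gripper_width: 0.001
```

View pics/w14.png

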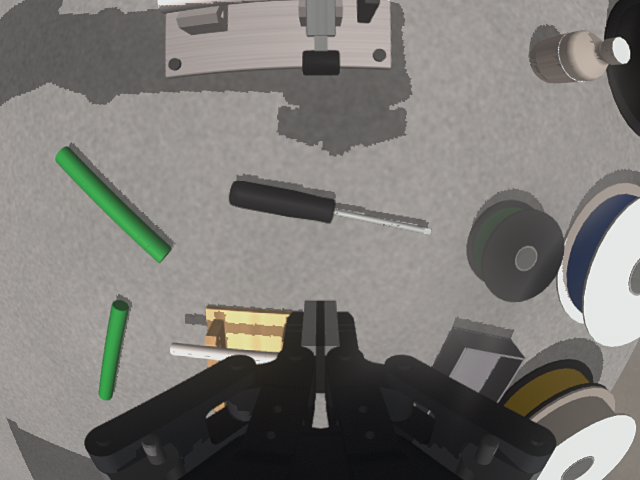

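View pics/s14.png

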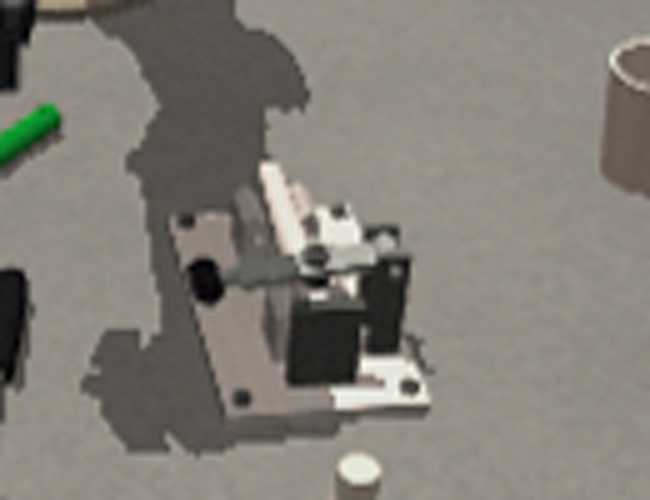

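The strap lies across the axle (scene crop, knob at (208,280), foot at (315,265)). The wrist view shows driver, bottle, spool and bin undisturbed. One top view to check the seating.

```bash
python3 - <<'E'
from h import *
p,d=bot.read_camera("top");cv2.imwrite("pics/t15.png",cv2.resize(p[215:325,180:285,::-1],None,fx=5.4,fy=5.4,interpolation=cv2.INTER_CUBIC))
E
```

```text
(no output)
```

View pics/t15.png

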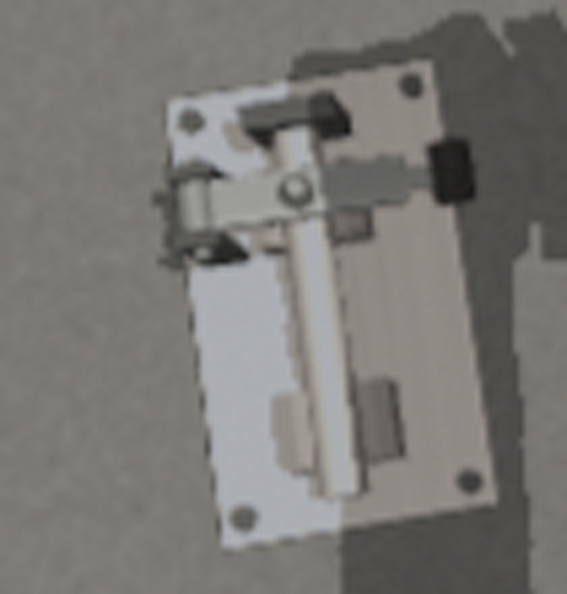

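The axle runs from the stop at (295,125) to (340,495), lying in both blocks with the strap over it at (297,188). Handing in.

```bash
python3 -c "
from station import bot
print(bot.hand_in())"
```

```text
the job is handed in; nothing more can be done
None
```

I put the spool axle in both V-blocks, slid it against the end stop and pressed the strap down until it was firm. I then handed the job in at about 30 s; no verdict was reported.

- **Axle:** I took it from the rack's middle notch. It stuck once during the slide, and easing the downward pressure freed it. It met the stop at about 8 N on the wrist sensor (highest reading in the slide about 19 N sideways, while stuck). My last measurement put its centre about 0.6 mm short of the stop position and 0.5 mm sideways. The final top view shows it in both blocks with no visible gap at the stop.
- **Strap:** Pressing the knob from above gave a steep rise to 20 N, and it sprang back only about 2 mm when I let go. It stayed down afterwards. I did not measure the foot's force on the axle directly; about 10 N is my estimate from the hinge friction and spring.
- **Disagreement:** From the gripper's position I inferred a strap angle of -0.23 rad, but the picture afterwards showed about -0.114 rad. The knob had probably slid in the fingers or sprung back, so I repeated the press with shut fingers, which confirmed it was firm.
- **Surroundings:** The driver, bottle, spool and bin looked undisturbed in the last pictures, and the robot was clear of everything. The other two rods looked undisturbed after I lifted the axle, but only one of them was in view at the end.

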